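Ready the revolving waxing caddy: scraper in its slot, tall jar held to the front

ROBOT

A 6-joint arm with a two-finger parallel gripper is mounted at the origin on the work surface. World frame = base frame: x ahead of the robot, y to its left, z up, the work surface at z = 0. Lengths are in m, angles in rad, forces in N, time in s.
With the tool pointing down it reaches from about 0.35 to 0.975 m from the base axis. Payload 4.9 kg.
Tool frame: the origin (TCP) lies midway between the tips of the shut fingers; the grasp point (between the pads) lies 19 mm behind it (ctrl.tcp_to_grasp is the distance from the TCP to the grasp point, in m); z points along the fingers, y is the line along which they close (so a half turn about z gives the same grasp; the last joint's range is limited). The gripper opens to 85 mm and grips with 20 to 120 N. Pads are 22 mm wide; open, the fingers measure 114 mm over their backs; the gripper's body (76 mm by 85 mm) begins 54 mm behind the grasp point. The pads swing forward as they close: fully open they stand 13 mm farther back than shut.
Start: joints at [-1.372, 0.053, 1.613, -0, 1.476, -0.119], TCP at [0.195, -0.594, 0.231] pointing down, gripper open.
Joint ranges: [-3.01, 3.01], [-1.01, 2.22], [0.06, 2.58], [-1.02, 4.17], [0.09, 2.62], [-3.14, 3.14]. Speed limits (rad/s): [2.57, 2.57, 3.14, 3.14, 3.14, 3.14].

INTERFACE

Orientations are given as a rotation vector (axis times angle).
In Python, from station import ctrl gives the robot as it stands.
- The arm moves only by the shell command python3 jog.py 'ROWS' [FORCE]. ROWS is rows parted by semicolons, their numbers by spaces, 1 to 20 of them, each of 7 numbers: the finger opening in m, then dx, dy, dz in m, then a rotation vector rx, ry, rz in rad; each row is the pose to reach, as a shift and turn from the pose commanded when the command began, along the tool's axes at that moment; what a row does not reach only later rows make up. A row lasts 1/12 s, in which the tool goes at most 0.0417 m and 0.125 rad, less where a joint would pass 70% of its speed; a pose out of reach is approached as far as the arm can. The fingers move at their own pace and stop on an object; FORCE is the grip in N (left out, the last holds). Time passes only in rows, so rows that do not move let the fingers close. It prints the time, the measured TCP pose, the force, the opening and the grip force at its end.
- ctrl.get_obs(): the state, without advancing time (a new reading comes with each control period).
- ctrl.get_image(name): name is "scene" or "top" or "wrist"; returns the picture (384x512x3 uint8, red, green, blue); there is no depth.
- ctrl.camera_params(name): a dict with "fx", "fy", "cx", "cy" (pixels), "T" (4x4, takes a point from camera to world coordinates); the wrist camera has in their place "tool_from_camera" (4x4, takes a point from camera to tool coordinates, whose origin is the TCP and whose axes are the flange's). Camera axes: x right, y down, z forward; pixel columns grow to the right and rows downward; lengths in m; the calibration is good to about 2 mm. A picture is of the moment at which its call begins: read the wrist's pose just before it. camera_params takes no time and is no camera call.
- ctrl.finish_job(): hands the job in; it is judged then, once.
The state is a dict: "t": time; "q": joint angles; "dq": joint speeds; "effort": joint torques, N m; "tool_pos": TCP position; "tool_rot": TCP orientation; "contact_force": force on the tool from outside, world axes, zero at the start; "wrist_torque": the same for the moment, N m; "opening": finger opening in m; "grip_force": force on a finger pad.
Only numpy, scipy, OpenCV 4.12 (cv2) and the standard library are available. Lean on these libraries where they do the work, as an engineer would, in place of code of your own. Each camera call takes 0.05 s, during which the arm holds its last target. There are 200 camera calls.

TASK

Get the revolving waxing caddy ready: take the scraper with the thick grip bar out of the slotted rack, slide it fully down into the empty slot on the caddy and let go of it. Then grip the caddy by its wooden carrying handle, turn it smoothly until the tall jar faces straight to the front (the robot's side of the shelf), and finish while still gripping the handle and holding the caddy still there, so that a person can twist the lid off the jar. Leave the other scraper and the things lying on the shelf alone, and let the jars and the tin stand in their cups.

Things in the scene. Friction and masses are not known exactly. Their poses are not given: they have to be found in the camera images.
- scraper: Ski scraper with a grip: orange plastic blade 90 mm wide (its y), 5 mm thick (x), 80 mm tall, with a grip bar 13 mm thick along the whole top edge (56 to 80 mm above the bottom edge); about 70 g. Starts upright in one of the rack's two slots, 32 mm deep in it. Origin: middle of the bottom edge; z up. A half turn about z makes no difference.
- plain_scraper: The other orange scraper in the rack, a plain flat plate 90 x 5 x 70 mm without a grip bar. Leave it there. Origin: middle of the bottom edge.
- rack: Pine rack fixed to the shelf at the robot's left: a board 150 x 200 x 10 mm with two parallel slotted blocks (36 x 114 mm, tops 48 mm above the shelf) set obliquely on it, slot centres 90 mm apart along its y. Slots like the caddy's, their floors 16 mm above the shelf. Origin: centre of the underside.
- tray: The caddy's turntable, a pine disc 260 mm across, top 38 mm above the shelf. Turns endlessly either way on a fixed foot, friction about 0.06 N m, stays where left. On it: a slotted block 88 mm from the axis along its +x; three cups (inside 58 mm, 14 mm deep) 85 mm out at 110, 180, 250 deg counterclockwise from +x. Origin: on the axis, 24 mm above the shelf; z up.
- slot (a point): Centre of the floor of the caddy's empty slot, 44 mm above the shelf; turns with the caddy, axes as the tray's. The slot is 8 mm wide (tray x), 94 mm long (tray y, square to the radius), 32 mm deep; its mouth is 76 mm above the shelf with a 4 mm chamfer all round. The wooden block is 36 mm (x) by 114 mm (y).
- handle: The caddy's carrying handle: a level wooden bar 18 mm thick (its x), 96 mm long (y), 22 mm high, on a central post of 18 mm diameter. Origin: the bar's centre, on the turning axis, 184 mm above the shelf. Fixed to the turntable, axes as the tray's, so the bar lies square to the direction of the slot.
- tall_jar: The tall jar: a white plastic jar with a black screw lid, 54 mm diameter, 95 mm tall, standing in one of the caddy's three cups (which one varies). Origin: centre of the underside, 38 mm above the shelf.
- short_jar: A jar of the same make and diameter but only 55 mm tall, in another cup. Origin: centre of the underside.
- wax_tin: A closed flat aluminium tin of wax, 54 mm diameter, 28 mm tall, in the third cup. Origin: centre of the underside.
- front (a point): The front place of the caddy: a fixed point 85 mm from the turning axis straight towards the robot's side of the shelf (world -x), 38 mm above the shelf. The tall jar faces straight to the front when its origin is here. Fixed to the foot; does not turn.
- boot_brush: Red plastic boot brush, 175 mm long, 50 mm wide, 36 mm high, lying on the shelf. Leave it.
- carabiner: Grey aluminium carabiner, 105 x 56 mm, 10 mm thick, lying on the shelf at the right of the caddy. Leave it.
- shoehorn: Stainless steel shoehorn, 205 mm long, lying on the shelf beyond the caddy. Leave it.

How it is judged:
On the way:
1. the scraper with the grip bar stands fully down in the caddy's slot, let go (z of scraper in the frame of slot between -0.004 and 0.006 m and horizontal distance between scraper and slot below 0.006 m and angle between scraper's own z axis and vertical below 0.15 rad and contact force between the fingers and scraper below 0.1 N), for 0.2 s.
At the end, for the whole second after the job is handed in: Scraper let go in the caddy slot (within 6 mm of floor and centre, 0.15 rad of upright); tall jar upright, untouched, within 18 mm (12 degrees) of the front place; turntable still (under 0.05 rad/s) with the fingers gripping its handle (over 5 N) (all of step 1 and horizontal distance between tall_jar and front below 0.018 m and angle between tall_jar's own z axis and vertical below 0.15 rad and angular speed of tray below 0.05 rad/s and contact force between the fingers and handle above 5 N and contact force between each of the arm, the fingers and tall_jar below 0.1 N); the arm keeps its last pose, push and grip.
It fails at once if the other scraper or a thing lying on the shelf is moved more than 25 mm (distance of any of plain_scraper, boot_brush, carabiner, shoehorn from where it was at the start of the episode above 0.025 m).
It fails at once if a jar or the tin is tipped or leaves its cup (angle between any of tall_jar, short_jar, wax_tin's own z axis and vertical above 0.3 rad or z of any of tall_jar, short_jar, wax_tin in the frame of front above 0.008 m or z of any of tall_jar, short_jar, wax_tin in the frame of front below -0.008 m).
It fails at once if the caddy is spun (over 3 rad/s) (angular speed of tray above 3 rad/s).
It also fails if it takes over 72 s, if anything falls off the work surface, if the arm or the gripper's body presses on something with over 40 N, if the wrist force passes 120 N, or if a joint passes its speed limit or range.

## Working session

There is one attempt and no reset: what is moved stays moved. The work goes in short steps, Python scripts to look and compute and a shell command to move; the robot and the scene stay as the last step left them, time stands still between calls to the robot, and variables do not carry over. Pictures are saved under pics/ and viewed, at most 10 in all, crops included, and the job is handed in when it is done.

```bash
ls; mkdir -p pics
python3 - <<'E'
from station import ctrl
import cv2,numpy as np
for n in("top","scene"):
    p=ctrl.camera_params(n);print(n,p)
    cv2.imwrite(f"pics/{n}0.png",cv2.cvtColor(ctrl.get_image(n),cv2.COLOR_RGB2BGR))
print(ctrl.camera_params("wrist"),ctrl.get_obs(),ctrl.tcp_to_grasp)
E
```

```text
jog.py
pics
station.py
top {'fx': 348.8461965346972, 'fy': 348.8461965346972, 'cx': 254.6839334407379, 'cy': 188.5644720681546, 'T': array([[ 0.00599018, -0.99664756,  0.08159507,  0.53395334],
       [-0.99996725, -0.00552603,  0.00591313, -0.0209913 ],
       [-0.00544241, -0.08162782, -0.99664802,  1.1155173 ],
       [ 0.        ,  0.        ,  0.        ,  1.        ]])}
scene {'fx': 358.52130311478925, 'fy': 358.52130311478925, 'cx': 250.45991869966147, 'cy': 200.67181875988842, 'T': array([[-0.55204503,  0.67168687, -0.4940476 ,  1.11150332],
       [ 0.8337665 ,  0.45102349, -0.3184513 ,  0.29133328],
       [ 0.00892752, -0.5877198 , -0.80901529,  0.93627588],
       [ 0.        ,  0.        ,  0.        ,  1.        ]])}
{'fx': 325.61211668972874, 'fy': 325.61211668972874, 'cx': 259.2505543562614, 'cy': 191.68087377326475, 'tool_from_camera': array([[-3.80885380e-04, -9.45246326e-01, -3.26357531e-01,
         8.37377433e-02],
       [ 9.99999569e-01, -6.36477194e-04,  6.76382471e-04,
         5.39538094e-04],
       [-8.47067171e-04, -3.26357133e-01,  9.45246161e-01,
        -1.41541805e-01],
       [ 0.00000000e+00,  0.00000000e+00,  0.00000000e+00,
         1.00000000e+00]])} {'t': 0.1, 'q': array([-1.37198072e+00,  5.32858876e-02,  1.61419758e+00,  2.15540578e-05,
        1.47600792e+00, -1.18949631e-01]), 'dq': array([ 0.00171266, -0.00026402, -0.00191622,  0.00111037,  0.000433  ,
       -0.0002537 ]), 'effort': array([-1.64463445e-04, -3.94904101e+01, -3.71364176e+01, -1.19875322e-04,
        3.90129135e-03, -1.95652476e-06]), 'tool_pos': array([ 0.19519796, -0.59312311,  0.23016461]), 'tool_rot': array([-3.10014965e+00, -4.96743577e-01,  8.53427712e-05]), 'contact_force': array([ 0.01711854, -1.12601812,  0.5600134 ]), 'wrist_torque': array([ 0.00767804, -0.01482843,  0.02543029]), 'grip_force': 0.0, 'opening': 0.08538480734468872} 0.0187
```

View pics/top0.png

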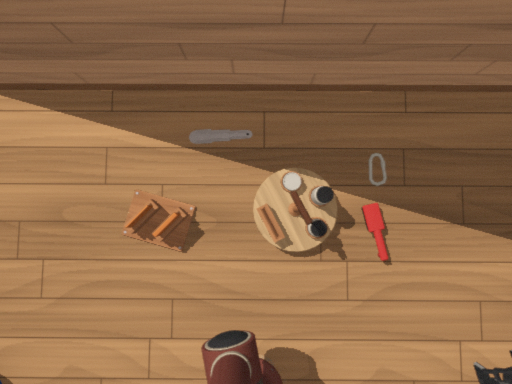

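View pics/scene0.png

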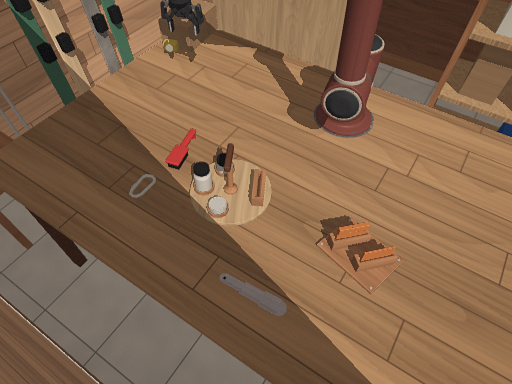

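The top view shows the rack around (160,220), with two oblique orange scrapers in it. The caddy is around (295,210): its slot block is lower-left and the jars are on the right and lower-right. I'll enlarge both areas.

Run:
```python
import cv2,numpy as np
a=cv2.imread("pics/top0.png");b=cv2.imread("pics/scene0.png")
c=lambda i,x,y,w,h,s:cv2.resize(i[y:y+h,x:x+w],None,fx=s,fy=s,interpolation=cv2.INTER_CUBIC)
m=np.vstack([np.hstack([c(a,115,180,80,60,5),c(a,250,165,80,60,5)*1]),np.hstack([c(b,310,205,100,75,4),c(b,180,140,100,75,4)])])
m=np.vstack([np.hstack([c(a,112,185,90,70,4.4)[:300,:396],c(a,247,165,95,90,3.33)[:300,:316]]),np.hstack([c(b,310,210,99,75,4)[:300,:396],c(b,182,140,79,75,4)[:300,:316]])])
cv2.imwrite("pics/m.png",m);print(m.shape)
```

```text
(600, 712, 3)
```

View pics/m.png

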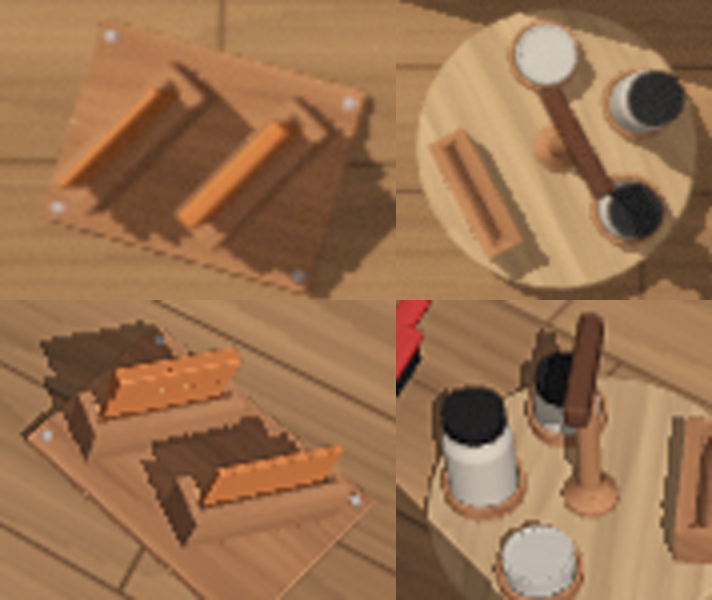

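The grip scraper, thicker and with rivets, is the one on the right in the rack, nearer the caddy. The tall jar is at the far side. Next I'll turn those pixels into positions.

```bash
cat > h.py <<'E'
from station import ctrl
import numpy as np, cv2
from scipy.spatial.transform import Rotation as R
def cam(n):
    p=ctrl.camera_params(n)
    if n=="wrist":
        o=ctrl.get_obs();T=np.eye(4);T[:3,:3]=R.from_rotvec(o["tool_rot"]).as_matrix();T[:3,3]=o["tool_pos"]
        p["T"]=T@p["tool_from_camera"]
    return p
def at(p,u,v,z):
    d=p["T"][:3,:3]@[(u-p["cx"])/p["fx"],(v-p["cy"])/p["fy"],1]; c=p["T"][:3,3]
    return c+d*(z-c[2])/d[2]
def px(p,P):
    q=p["T"][:3,:3].T@(np.array(P)-p["T"][:3,3]); return np.array([p["fx"]*q[0]/q[2]+p["cx"],p["fy"]*q[1]/q[2]+p["cy"]])
def snap(n,f):
    p=cam(n); i=cv2.cvtColor(ctrl.get_image(n),cv2.COLOR_RGB2BGR); cv2.imwrite(f,i); np.save(f+".npy",p["T"]); return p,i
def rows(P,yaw):
    """shift/turn in tool axes from the current pose to a vertical-down TCP P with finger line (tool y) at world yaw"""
    o=ctrl.get_obs();A=R.from_rotvec(o["tool_rot"])
    best=None
    for y in (yaw,yaw+np.pi):
        t=np.array([np.cos(y),np.sin(y),0]);B=R.from_matrix(np.column_stack([np.cross(t,[0,0,-1]),t,[0,0,-1]]))
        r=(A.inv()*B).as_rotvec()
        if best is None or np.linalg.norm(r)<np.linalg.norm(best):best=r
    return np.round(A.inv().apply(np.array(P)-o["tool_pos"]),4),np.round(best,4),np.round(o["q"],2),round(o["t"],2)
E
python3 - <<'E'
from h import *
p=ctrl.camera_params("top")
c=lambda x,y:(112+x/4.4,185+y/4.4); d=lambda x,y:(247+(x-396)/3.333,165+y/3.333)
P={}
for n,u,z in[("gripA",c(190,215),.096),("gripB",c(290,130),.096),("hA",d(552,92),.195),("hB",d(607,195),.195),("jar",d(655,99),.133),("short",d(635,209),.093),("tin",d(546,55),.066),("slA",d(448,142),.076),("slB",d(504,244),.076),("disc",d(556,148),.038)]:
    P[n]=at(p,*u,z);print(n,P[n].round(3))
h=(P["hA"]+P["hB"])/2;s=(P["slA"]+P["slB"])/2
print(h,s,np.linalg.norm((s-h)[:2]))
for k in("jar","short","tin"):print(k,np.degrees(np.arctan2(*(P[k]-h)[1::-1])),np.linalg.norm((P[k]-h)[:2]))
print("slot",np.degrees(np.arctan2(*(s-h)[1::-1])),"bar",np.degrees(np.arctan2(*(P["hA"]-P["hB"])[1::-1])),np.linalg.norm(P["hA"]-P["hB"]),np.linalg.norm(P["gripA"]-P["gripB"]))
E
```

```text
gripA [0.484 0.273 0.096]
gripB [0.54  0.209 0.096]
hA [ 0.599 -0.119  0.195]
hB [ 0.518 -0.162  0.195]
jar [ 0.598 -0.213  0.133]
short [ 0.504 -0.202  0.093]
tin [ 0.642 -0.127  0.066]
slA [ 0.562 -0.039  0.076]
slB [ 0.472 -0.089  0.076]
disc [ 0.558 -0.139  0.038]
[ 0.55865905 -0.14051661  0.195     ] [ 0.51732359 -0.0637315   0.076     ] 0.08720420101151007
jar -61.31539856901188 0.08222313314552451
short -131.4453761110288 0.08202578465958128
tin 8.942695304552617 0.08428181120412091
slot 118.29475357672536 bar 27.95872415221851 0.09174659999212842 0.08587432322062812
```

The checks agree. The slot is 87 mm out, the cups are at about 82–84 mm, the tall jar is 180° from the slot, and the bar is square to the slot. I'll hover over the slot with the wrist camera first, then go to the rack.

Run:
```python
from h import *
print(rows([.515,-.064,.26],np.radians(118.2)))
print(rows([.512,.241,.22],np.radians(41.2)))
```

```text
(array([ 0.4691, -0.4028, -0.029 ]), array([-0.0019, -0.0004, -0.1744]), array([-1.37,  0.05,  1.61,  0.  ,  1.48, -0.12]), 0.1)
(array([ 0.5616, -0.6934,  0.0116]), array([-1.8000e-03,  9.0000e-04,  1.1695e+00]), array([-1.37,  0.05,  1.61,  0.  ,  1.48, -0.12]), 0.1)
```

```bash
python3 jog.py '0.085 0 0 -0.03 0 0 0; 0.06 0.12 -0.10 -0.03 0 0 -0.05; 0.045 0.469 -0.403 -0.03 0 0 -0.174; 0.045 0.469 -0.403 -0.03 0 0 -0.174; 0.045 0.469 -0.403 -0.03 0 0 -0.174; 0.045 0.469 -0.403 -0.03 0 0 -0.174; 0.045 0.469 -0.403 -0.03 0 0 -0.174; 0.045 0.469 -0.403 -0.03 0 0 -0.174; 0.045 0.469 -0.403 -0.03 0 0 -0.174; 0.045 0.469 -0.403 -0.03 0 0 -0.174; 0.045 0.469 -0.403 -0.03 0 0 -0.174; 0.045 0.469 -0.403 -0.03 0 0 -0.174; 0.045 0.469 -0.403 -0.03 0 0 -0.174; 0.045 0.469 -0.403 -0.03 0 0 -0.174; 0.045 0.469 -0.403 -0.03 0 0 -0.174; 0.045 0.469 -0.403 -0.03 0 0 -0.174; 0.045 0.469 -0.403 -0.03 0 0 -0.174; 0.045 0.469 -0.403 -0.03 0 0 -0.174; 0.045 0.469 -0.403 -0.03 0 0 -0.174; 0.045 0.469 -0.403 -0.03 0 0 -0.174'
python3 - <<'E'
from h import *
p,i=snap("wrist","pics/w1.png")
for P in[(.5173,-.0637,.076),(.562,-.039,.076),(.472,-.089,.076),(.5585,-.14,.195)]:
    q=px(p,P);print(q.round(1))
E
```

```text
t: 1.77
tool_pos: [0.5144, -0.0652, 0.261]
tool_rot: [3.048, 0.763, -0.001]
contact_force: [0.1, -0.9, 0.0]
opening: 0.045
grip_force: 0.0
[258.6 161.8]
[257.8 110.8]
[259.6 208.6]
[385.5 203. ]
```

View pics/w1.png

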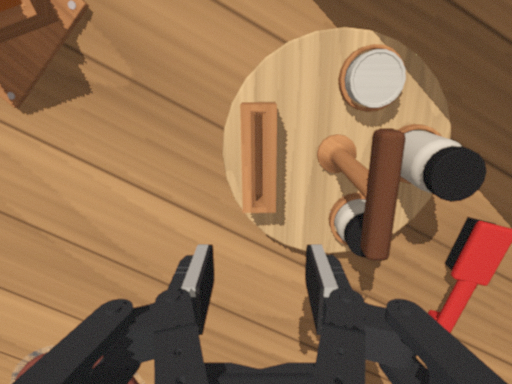

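The slot block is seen around (259,157), within 5 px of the prediction. The handle bar runs from (388,130) to (376,258). Next I'll hover over the rack.

Run:
```python
from h import *
print(rows([.512,.241,.21],np.radians(41.2)))
```

```text
(array([ 0.1421, -0.2715,  0.0511]), array([2.0000e-04, 3.0000e-04, 1.3416e+00]), array([-0.27, -0.22,  1.82, -0.  ,  1.54,  0.81]), 1.82)
```

```bash
python3 jog.py '0.045 0.142 -0.271 0.051 0 0 1.342; 0.045 0.142 -0.271 0.051 0 0 1.342; 0.045 0.142 -0.271 0.051 0 0 1.342; 0.045 0.142 -0.271 0.051 0 0 1.342; 0.045 0.142 -0.271 0.051 0 0 1.342; 0.045 0.142 -0.271 0.051 0 0 1.342; 0.045 0.142 -0.271 0.051 0 0 1.342; 0.045 0.142 -0.271 0.051 0 0 1.342; 0.045 0.142 -0.271 0.051 0 0 1.342; 0.045 0.142 -0.271 0.051 0 0 1.342; 0.045 0.142 -0.271 0.051 0 0 1.342; 0.045 0.142 -0.271 0.051 0 0 1.342; 0.045 0.142 -0.271 0.051 0 0 1.342; 0.045 0.142 -0.271 0.051 0 0 1.342'
python3 - <<'E'
from h import *
p,i=snap("wrist","pics/w2.png")
a,b=px(p,(.484,.273,.096)),px(p,(.54,.209,.096));print(a,b)
m=((a+b)/2).astype(int)
c=lambda i,x,y,w,h,s:cv2.resize(i[y:y+h,x:x+w],None,fx=s,fy=s,interpolation=cv2.INTER_CUBIC)
y0=max(0,m[1]-75)
w1=cv2.imread("pics/w1.png")
M=np.hstack([c(w1,225,90,66,134,4)[:536],c(i,m[0]-67,y0,134,134,4)])
print(m[0]-67,y0,M.shape,ctrl.get_obs()["q"])
cv2.imwrite("pics/m2.png",M)
E
```

```text
t: 2.98
tool_pos: [0.5124, 0.2406, 0.2104]
tool_rot: [-2.862, 1.296, -0.0]
contact_force: [-0.2, 0.1, -0.1]
opening: 0.0447
grip_force: 0.0
[258.38972222 234.5863938 ] [258.44553371 136.87204584]
191 110 (536, 800, 3) [ 3.07730428e-01 -7.36378896e-02  1.77338685e+00 -2.83397245e-05
  1.44169841e+00  2.72867018e+00]
```

View pics/m2.png

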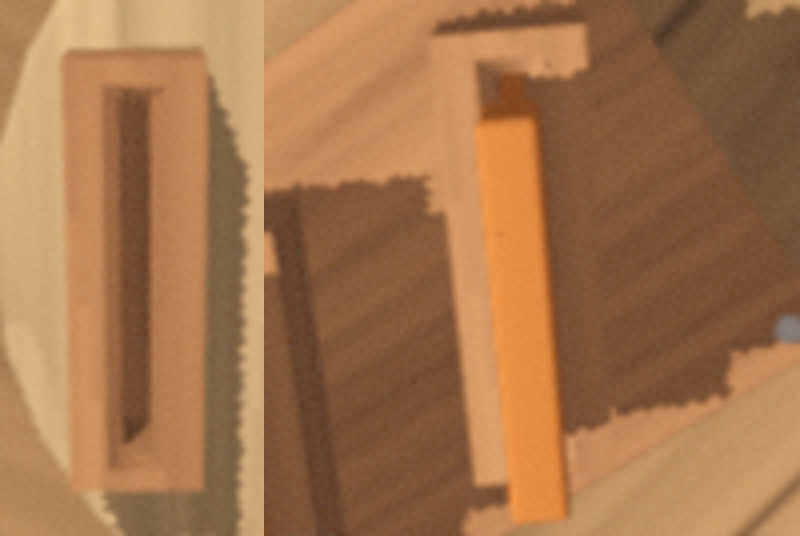

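The slot block's top face lies between crop corners (63,62), (206,60) and (72,490), (204,490). The grip bar's top face has corners (478,118), (537,117), (567,517) and (510,523).

Run:
```python
from h import *
w=ctrl.camera_params("wrist")
T1=np.load("pics/w1.png.npy");T2=np.load("pics/w2.png.npy")
def fit(T,pts,z):
    p=dict(w,T=T);Q=np.array([at(p,*q,z) for q in pts]);a=(Q[0]+Q[1])/2;b=(Q[2]+Q[3])/2
    print("c",Q.mean(0).round(4),"L",np.linalg.norm(a-b).round(4),"w",np.linalg.norm(Q[0]-Q[1]).round(4),np.linalg.norm(Q[2]-Q[3]).round(4),"ang",np.degrees(np.arctan2(*(a-b)[1::-1])).round(2)); return Q.mean(0)
s=fit(T1,[(225+x/4,90+y/4) for x,y in[(63,62),(206,60),(204,490),(72,490)]],.076)
fit(T1,[(225+x/4,90+y/4) for x,y in[(104,87),(166,87),(166,468),(108,468)]],.076)
g=fit(T2,[(191+(x-264)/4,110+y/4) for x,y in[(478,118),(537,117),(567,517),(510,523)]],.096)
fit(T1,[(375,131),(402,131),(391,259),(363,257)],.195)
```

```text
c [ 0.5175 -0.0641  0.076 ] L 0.1128 w 0.0347 0.0358 ang 28.52
c [ 0.5175 -0.064   0.076 ] L 0.1002 w 0.0152 0.0156 ang 28.35
c [0.5112 0.2451 0.096 ] L 0.0885 w 0.0116 0.0126 ang -44.76
c [ 0.56   -0.1364  0.195 ] L 0.0917 w 0.0171 0.0206 ang 30.3
```

Run:
```python
from h import *
print(rows([.511,.2447,.066],np.radians(45.2)))
```

```text
(array([-0.0039, -0.0016,  0.1444]), array([-0.0001, -0.0001, -0.0682]), array([ 0.31, -0.07,  1.77, -0.  ,  1.44,  2.73]), 3.03)
```

```bash
python3 jog.py '0.045 -0.004 -0.0016 0.02 0 0 -0.068; 0.045 -0.004 -0.0016 0.05 0 0 -0.068; 0.045 -0.004 -0.0016 0.08 0 0 -0.068; 0.045 -0.004 -0.0016 0.105 0 0 -0.068; 0.045 -0.004 -0.0016 0.125 0 0 -0.068; 0.045 -0.004 -0.0016 0.138 0 0 -0.068; 0.045 -0.004 -0.0016 0.1444 0 0 -0.068; 0.045 -0.004 -0.0016 0.1444 0 0 -0.068; 0.03 -0.004 -0.0016 0.1444 0 0 -0.068; 0.02 -0.004 -0.0016 0.1444 0 0 -0.068; 0.012 -0.004 -0.0016 0.1444 0 0 -0.068; 0.005 -0.004 -0.0016 0.1444 0 0 -0.068; 0.005 -0.004 -0.0016 0.1444 0 0 -0.068; 0.005 -0.004 -0.0016 0.1444 0 0 -0.068; 0.005 -0.004 -0.0016 0.1444 0 0 -0.068' 35
python3 - <<'E'
from h import *
print(rows([.511,.2447,.19],np.radians(45.2)))
E
```

```text
t: 4.28
tool_pos: [0.512, 0.2461, 0.0679]
tool_rot: [-2.903, 1.197, -0.004]
contact_force: [-0.2, -0.3, 6.0]
opening: 0.0127
grip_force: 36.9
(array([ 0.0005,  0.0014, -0.1221]), array([-0.0029, -0.0016, -0.0001]), array([ 0.32,  0.07,  1.88, -0.  ,  1.19,  2.67]), 4.28)
```

```bash
python3 jog.py '0.005 0 0 -0.008 0 0 0; 0.005 0 0 -0.018 0 0 0; 0.005 0 0 -0.03 0 0 0; 0.005 0 0 -0.045 0 0 0; 0.005 0 0 -0.06 0 0 0; 0.005 0 0 -0.075 0 0 0; 0.005 0 0 -0.09 0 0 0; 0.005 0 0 -0.105 0 0 0; 0.005 0 0 -0.118 0 0 0; 0.005 0 0 -0.124 0 0 0; 0.005 0 0 -0.124 0 0 0'
python3 - <<'E'
from h import *
print(rows([.5175,-.064,.19],np.radians(118.4)))
snap("wrist","pics/w3.png");snap("scene","pics/s3.png")
E
```

```text
t: 5.2
tool_pos: [0.5116, 0.246, 0.1925]
tool_rot: [-2.902, 1.197, -0.004]
contact_force: [-0.4, -0.0, -1.6]
opening: 0.0124
grip_force: 35.9
(array([0.2227, 0.2157, 0.0022]), array([-0.0017, -0.0035, -1.2779]), array([ 0.32, -0.06,  1.79, -0.  ,  1.41,  2.67]), 5.2)
```

View pics/w3.png

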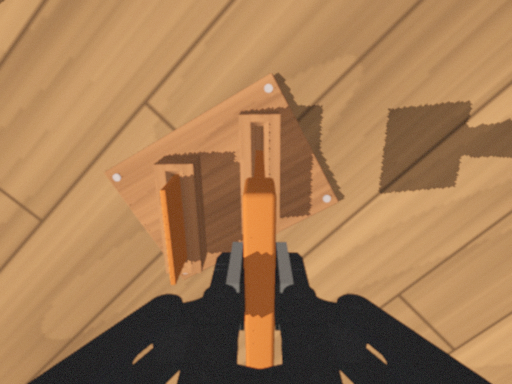

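The scraper is held straight at cols 246–274, with its top face at about rows 190–366. I'll check its centre along tool x.

Run:
```python
from h import *
i=cv2.imread("pics/w3.png")
for u in(252,260,268):
    print(u,[(v,*i[v,u]) for v in list(range(176,200,2))+list(range(358,374,2))])
w=ctrl.camera_params("wrist");p=dict(w,T=w["tool_from_camera"])
for v in(178,180,191,193,364,366,368):
    print(v,at(p,260,v,-.028).round(4),at(p,260,v,-.004).round(4))
for u,v in((246,200),(274,200),(248,360),(273,360)):print(at(p,u,v,-.028).round(4))
```

```text
252 [(176, np.uint8(56), np.uint8(94), np.uint8(145)), (178, np.uint8(31), np.uint8(73), np.uint8(134)), (180, np.uint8(37), np.uint8(77), np.uint8(137)), (182, np.uint8(32), np.uint8(72), np.uint8(137)), (184, np.uint8(29), np.uint8(73), np.uint8(136)), (186, np.uint8(33), np.uint8(75), np.uint8(138)), (188, np.uint8(33), np.uint8(76), np.uint8(137)), (190, np.uint8(40), np.uint8(80), np.uint8(141)), (192, np.uint8(37), np.uint8(85), np.uint8(155)), (194, np.uint8(52), np.uint8(115), np.uint8(198)), (196, np.uint8(67), np.uint8(133), np.uint8(221)), (198, np.uint8(68), np.uint8(142), np.uint8(231)), (358, np.uint8(67), np.uint8(142), np.uint8(232)), (360, np.uint8(66), np.uint8(142), np.uint8(231)), (362, np.uint8(70), np.uint8(145), np.uint8(231)), (364, np.uint8(69), np.uint8(143), np.uint8(231)), (366, np.uint8(63), np.uint8(135), np.uint8(222)), (368, np.uint8(28), np.uint8(41), np.uint8(80)), (370, np.uint8(38), np.uint8(39), np.uint8(38)), (372, np.uint8(44), np.uint8(39), np.uint8(41))]
260 [(176, np.uint8(30), np.uint8(71), np.uint8(135)), (178, np.uint8(43), np.uint8(78), n
[... 1727 characters left out ...]
227)), (366, np.uint8(49), np.uint8(114), np.uint8(196)), (368, np.uint8(41), np.uint8(44), np.uint8(64)), (370, np.uint8(39), np.uint8(40), np.uint8(40)), (372, np.uint8(28), np.uint8(31), np.uint8(32))]
178 [ 0.0506  0.0009 -0.028 ] [ 0.0434  0.001  -0.004 ]
180 [ 0.0498  0.0009 -0.028 ] [ 0.0425  0.001  -0.004 ]
191 [ 0.0456  0.0009 -0.028 ] [ 0.0374  0.001  -0.004 ]
193 [ 0.0448  0.0009 -0.028 ] [ 0.0365  0.001  -0.004 ]
364 [-0.0368  0.0009 -0.028 ] [-0.0625  0.001  -0.004 ]
366 [-0.038   0.0009 -0.028 ] [-0.0639  0.001  -0.004 ]
368 [-0.0392  0.0009 -0.028 ] [-0.0653  0.001  -0.004 ]
[ 0.0421 -0.0043 -0.028 ]
[ 0.0421  0.0061 -0.028 ]
[-0.0345 -0.0044 -0.028 ]
[-0.0345  0.0068 -0.028 ]
```

The scraper is centred in the fingers to about ±3 mm, which is within the chamfer's capture range. I'll carry it to above the slot.

```bash
python3 jog.py '0.005 0.005 0.005 0 0 0 -0.03; 0.005 0.015 0.015 0 0 0 -0.10; 0.005 0.033 0.032 0 0 0 -0.19; 0.005 0.052 0.05 0 0 0 -0.30; 0.005 0.071 0.069 0 0 0 -0.41; 0.005 0.09 0.087 0 0 0 -0.52; 0.005 0.109 0.106 0 0 0 -0.63; 0.005 0.128 0.124 0 0 0 -0.74; 0.005 0.147 0.143 0 0 0 -0.85; 0.005 0.166 0.161 0 0 0 -0.96; 0.005 0.185 0.179 0 0 0 -1.07; 0.005 0.202 0.196 0 0 0 -1.16; 0.005 0.214 0.208 0 0 0 -1.23; 0.005 0.2227 0.2157 0 0 0 -1.278; 0.005 0.2227 0.2157 0 0 0 -1.278; 0.005 0.2227 0.2157 0 0 0 -1.278'
python3 - <<'E'
from h import *
print(rows([.5175,-.064,.14],np.radians(118.4)))
E
```

```text
t: 6.63
tool_pos: [0.5159, -0.0643, 0.1886]
tool_rot: [-3.045, -0.767, 0.003]
contact_force: [-0.4, -0.6, -1.9]
opening: 0.0123
grip_force: 35.8
(array([0.0016, 0.0006, 0.0486]), array([-0.002 ,  0.0016, -0.0024]), array([-0.27, -0.17,  1.9 ,  0.  ,  1.42,  0.81]), 6.63)
```

```bash
python3 jog.py '0.005 0.0016 0.0006 0.01 0 0 0; 0.005 0.0016 0.0006 0.02 0 0 0; 0.005 0.0016 0.0006 0.03 0 0 0; 0.005 0.0016 0.0006 0.04 0 0 0; 0.005 0.0016 0.0006 0.048 0 0 0; 0.005 0.0016 0.0006 0.048 0 0 0'
python3 - <<'E'
from h import *
print(rows([.5175,-.064,.096],np.radians(118.4)))
p,i=snap("wrist","pics/w4.png");q,j=snap("scene","pics/s4.png")
c=lambda i,x,y,w,h,s:cv2.resize(i[y:y+h,x:x+w],None,fx=s,fy=s,interpolation=cv2.INTER_CUBIC)
cv2.imwrite("pics/m4.png",np.hstack([c(i,150,90,200,294,2)[:588],c(j,215,125,80,118,5)[:588]]))
E
```

```text
t: 7.13
tool_pos: [0.5165, -0.0633, 0.1387]
tool_rot: [-3.043, -0.771, 0.007]
contact_force: [-0.3, 0.7, -1.5]
opening: 0.0122
grip_force: 35.8
(array([0.0007, 0.0012, 0.0427]), array([-0.0035,  0.0037,  0.0005]), array([-0.26, -0.12,  1.94, -0.  ,  1.33,  0.81]), 7.13)
```

View pics/m4.png

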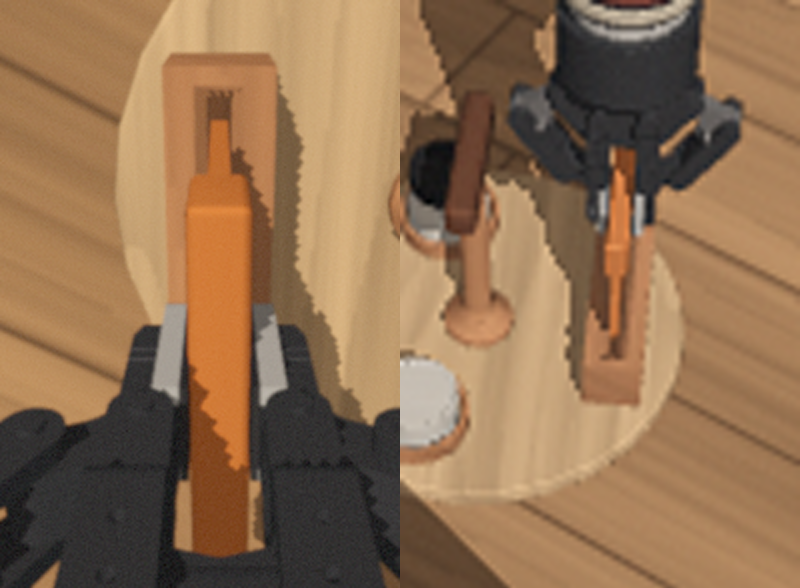

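Run:
```python
from h import *
w=ctrl.camera_params("wrist");p=dict(w,T=np.load("pics/w4.png.npy"))
o=ctrl.get_obs();A=R.from_rotvec(o["tool_rot"]).as_matrix();t=np.array(o["tool_pos"])
f=lambda q:((q-[150,90])*2).round(1)
for zz in(.050,.052,.054):
  for x in(.045,):
    print("blade bottom end",zz,f(px(p,t+A@[x,0,zz])),"y+-",f(px(p,t+A@[x,.0025,zz])),f(px(p,t+A@[x,-.0025,zz])))
d=np.array([np.cos(np.radians(28.4)),np.sin(np.radians(28.4)),0]);s=np.array([.5175,-.064,.076])
for l in(.047,.051,.057):print("slot",l,f(px(p,s+d*l)))
print("top end",f(px(p,t+A@[.045,0,-.028])),f(px(p,t+A@[-.045,0,-.028])))
```

```text
blade bottom end 0.05 [220.8 114. ] y+- [229.4 114. ] [212.3 114. ]
blade bottom end 0.052 [220.8 112.6] y+- [229.3 112.6] [212.4 112.6]
blade bottom end 0.054 [220.8 111.3] y+- [229.2 111.3] [212.4 111.3]
slot 0.047 [220.8  99.3]
slot 0.051 [220.8  86.5]
slot 0.057 [220.8  67.1]
top end [221.5 200.5] [220.9 578.1]
```

The blade tip is at crop (219,119) and the slot mouth is centred at col 221. The offset is about 1 mm in x and y, so I'll correct that and insert.

```bash
python3 jog.py '0.005 0.0016 0.001 0.004 0 0 0; 0.005 0.0016 0.001 0.008 0 0 0; 0.005 0.0016 0.001 0.012 0 0 0; 0.005 0.0016 0.001 0.016 0 0 0; 0.005 0.0016 0.001 0.02 0 0 0; 0.005 0.0016 0.001 0.024 0 0 0; 0.005 0.0016 0.001 0.028 0 0 0; 0.005 0.0016 0.001 0.028 0 0 0'; python3 jog.py '0.005 0 0 0.003 0 0 0; 0.005 0 0 0.006 0 0 0;0.005 0 0 0.009 0 0 0; 0.005 0 0 0.009 0 0 0'
```

```text
t: 7.9
tool_pos: [0.5286, -0.0649, 0.127]
tool_rot: [3.04, 0.768, 0.029]
contact_force: [-4.4, 5.6, 40.9]
opening: 0.0124
grip_force: 44.4
t: 8.23
tool_pos: [0.5327, -0.0651, 0.1236]
tool_rot: [3.037, 0.767, 0.044]
contact_force: [-5.2, 8.7, 56.9]
opening: 0.0126
grip_force: 52.4
```

It jammed at the mouth, so I'll back off and look.

```bash
python3 jog.py '0.005 0 0 -0.01 0 0 0; 0.005 0 0 -0.02 0 0 0; 0.005 0 0 -0.03 0 0 0; 0.005 0 0 -0.04 0 0 0; 0.005 0 0 -0.05 0 0 0; 0.005 0 0 -0.05 0 0 0; 0.005 0 0 -0.05 0 0 0'
python3 - <<'E'
from h import *
p,i=snap("wrist","pics/w5.png");q,j=snap("scene","pics/s5.png")
o=ctrl.get_obs();print(o["tool_pos"],o["tool_rot"])
c=lambda i,x,y,w,h,s:cv2.resize(i[y:y+h,x:x+w],None,fx=s,fy=s,interpolation=cv2.INTER_CUBIC)
cv2.imwrite("pics/m5.png",np.hstack([c(i,150,90,200,294,2)[:588],c(j,215,125,80,118,5)[:588]]))
E
```

```text
t: 8.82
tool_pos: [0.5202, -0.0643, 0.1549]
tool_rot: [3.045, 0.771, 0.0]
contact_force: [-0.5, -0.3, -1.6]
opening: 0.0124
grip_force: 41.8
[ 0.51956783 -0.06408283  0.15385748] [-3.04477241e+00 -7.70472518e-01  2.42533332e-03]
```

View pics/m5.png

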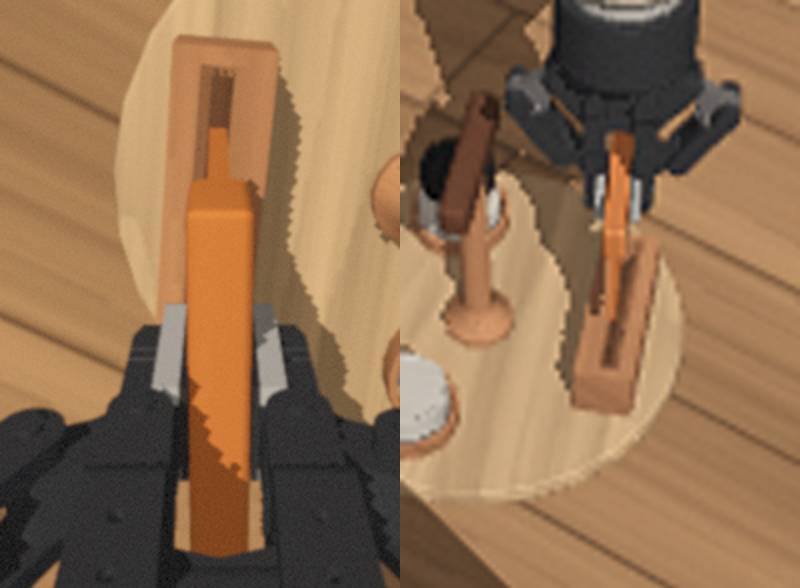

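The image shows the caddy nudged a few degrees clockwise: the block's front end is now at crop (176–276, 40). I'll move back and up to get a clear view of the slot.

```bash
python3 jog.py '0.005 0 0 -0.02 0 0 0; 0.005 -0.01 0 -0.04 0 0 0; 0.005 -0.03 0 -0.055 0 0 0; 0.005 -0.05 0 -0.06 0 0 0; 0.005 -0.07 0 -0.06 0 0 0; 0.005 -0.08 0 -0.06 0 0 0; 0.005 -0.08 0 -0.06 0 0 0; 0.005 -0.08 0 -0.06 0 0 0'
python3 - <<'E'
from h import *
p,i=snap("wrist","pics/w6.png")
q=px(p,(.5175,-.064,.076)).astype(int);print(q)
h=np.array([max(0,q[0]-100),max(0,q[1]-75)]);print(h)
cv2.imwrite("pics/m6.png",cv2.resize(i[h[1]:h[1]+150,h[0]:h[0]+200],None,fx=4,fy=4,interpolation=cv2.INTER_CUBIC))
E
```

```text
t: 9.58
tool_pos: [0.4496, -0.1021, 0.2141]
tool_rot: [-3.045, -0.769, 0.001]
contact_force: [-0.7, -0.1, -0.7]
opening: 0.0123
grip_force: 41.8
[257  86]
[157  11]
```

View pics/m6.png

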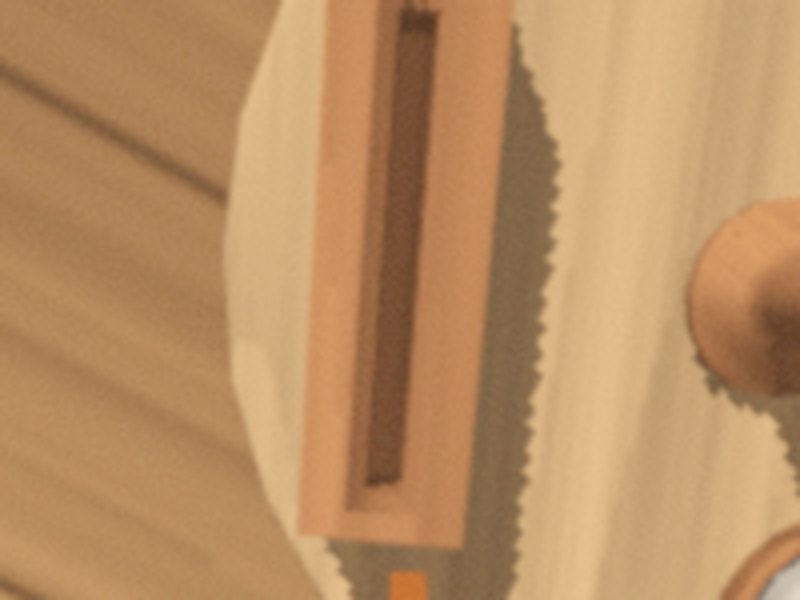

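The inner slot is clear: its ends are at (420,13) and (383,485) and the block's bottom corners are at (298,533) and (462,548).

Run:
```python
from h import *
w=ctrl.camera_params("wrist");p=dict(w,T=np.load("pics/w6.png.npy"))
f=lambda x,y,z:at(p,157+x/4,11+y/4,z)
a,b=f(420,13,.072),f(383.5,485,.072);print(a,b,np.linalg.norm(a-b),(a+b)/2,np.degrees(np.arctan2(*(a-b)[1::-1])))
u,v=f(298,533,.076),f(462,548,.076);d=(a-b)/np.linalg.norm(a-b);d[2]=0
print("from rear",(u+v)/2+d*.057,np.linalg.norm(u-v),np.degrees(np.arctan2(*(v-u)[1::-1])))
c=(a+b)/2;n=np.array([d[1],-d[0]]);print("axis est",c[:2]+n*.088)
print("left/right at 300",np.linalg.norm(f(312,300,.076)-f(488,300,.076)))
c=np.array([*((a+b)/2)[:2],.14]);yaw=np.arctan2(d[1],d[0])+np.pi/2
print(rows([c[0],c[1],.2],yaw))
```

```text
[ 0.56635349 -0.04216044  0.072     ] [ 0.48255215 -0.07864409  0.072     ] 0.09139869155756629 [ 0.52445282 -0.06040227  0.072     ] 23.526323538994557
from rear [ 0.52447433 -0.0606456   0.076     ] 0.03566047140413336 -66.94168235123755
axis est [ 0.55957981 -0.14108742]
left/right at 300 0.0359451898126531
(array([ 0.0854, -0.0011,  0.0142]), array([-0.001 ,  0.0002,  0.085 ]), array([-0.38, -0.35,  2.  ,  0.  ,  1.49,  0.69]), 9.63)
```

Run:
```python
from h import *
for n in("w3","w4","w5","w6"):
    i=cv2.imread(f"pics/{n}.png").astype(int)
    print(n,[(v,*i[v,258:262].mean(0).round().astype(int)) for v in range(144,204,2)][::1])
```

```text
w3 [(144, np.int64(54), np.int64(84), np.int64(128)), (146, np.int64(55), np.int64(85), np.int64(128)), (148, np.int64(55), np.int64(84), np.int64(127)), (150, np.int64(43), np.int64(80), np.int64(132)), (152, np.int64(34), np.int64(74), np.int64(136)), (154, np.int64(34), np.int64(74), np.int64(138)), (156, np.int64(32), np.int64(73), np.int64(136)), (158, np.int64(35), np.int64(74), np.int64(136)), (160, np.int64(33), np.int64(74), np.int64(136)), (162, np.int64(35), np.int64(74), np.int64(136)), (164, np.int64(33), np.int64(75), np.int64(136)), (166, np.int64(36), np.int64(75), np.int64(136)), (168, np.int64(32), np.int64(74), np.int64(136)), (170, np.int64(34), np.int64(73), np.int64(135)), (172, np.int64(36), np.int64(75), np.int64(137)), (174, np.int64(35), np.int64(75), np.int64(137)), (176, np.int64(34), np.int64(74), np.int64(136)), (178, np.int64(35), np.int64(76), np.int64(137)), (180, np.int64(36), np.int64(76), np.int64(136)), (182, np.int64(35), np.int64(75), np.int64(136)), (184, np.int64(34), np.int64(74), np.int64(136)), (186, np.int64(32), np.int64(74), np.int64(136
[... 4301 characters left out ...]
4(52), np.int64(116), np.int64(199)), (178, np.int64(54), np.int64(117), np.int64(200)), (180, np.int64(52), np.int64(115), np.int64(200)), (182, np.int64(53), np.int64(116), np.int64(198)), (184, np.int64(52), np.int64(116), np.int64(199)), (186, np.int64(52), np.int64(116), np.int64(200)), (188, np.int64(54), np.int64(118), np.int64(201)), (190, np.int64(52), np.int64(118), np.int64(202)), (192, np.int64(54), np.int64(118), np.int64(202)), (194, np.int64(56), np.int64(125), np.int64(211)), (196, np.int64(70), np.int64(144), np.int64(234)), (198, np.int64(68), np.int64(144), np.int64(233)), (200, np.int64(66), np.int64(138), np.int64(225)), (202, np.int64(64), np.int64(136), np.int64(223))]
```

Run:
```python
import cv2,numpy as np
c=lambda n:cv2.resize(cv2.imread(f"pics/{n}.png")[135:375,225:295],None,fx=2.5,fy=2.5,interpolation=cv2.INTER_CUBIC)
cv2.imwrite("pics/m7.png",np.hstack([c(n) for n in("w3","w4","w5","w6")]))
```

```text
(no output)
```

View pics/m7.png

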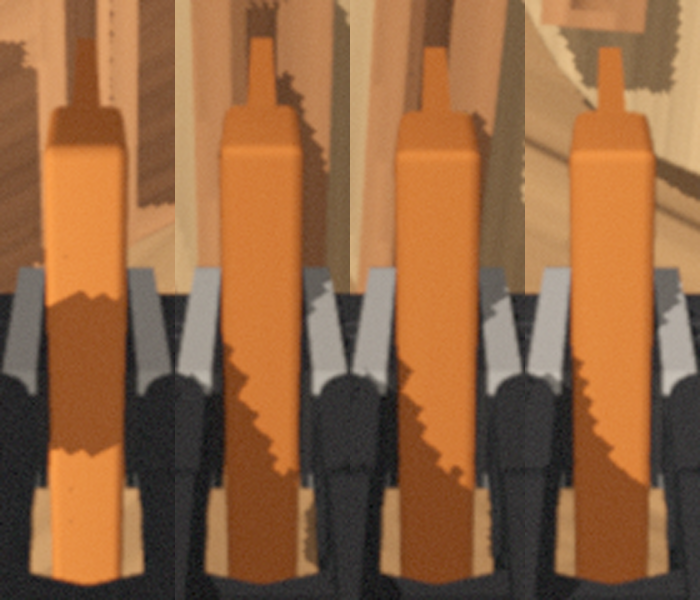

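m7 shows the scraper still held in every view. Its front tip has crept from row 149 to 153, meaning it is tilted about 0.02 rad with the bottom towards the rear. I've now used all 10 picture views, so everything from here is numeric. I'll realign with that tilt correction, then go down in small steps and watch force and torque.

Run:
```python
from h import *
print(rows([.5261,-.0594,.165],np.radians(113.4)))
```

```text
(array([ 0.0873, -0.0012,  0.0492]), array([-0.001 ,  0.0002,  0.0872]), array([-0.38, -0.35,  2.  ,  0.  ,  1.49,  0.69]), 9.63)
```

```bash
python3 jog.py '0.005 0.015 -0.0012 0 0 0.02 0.04; 0.005 0.035 -0.0012 0 0 0.02 0.087; 0.005 0.055 -0.0012 0 0 0.02 0.087; 0.005 0.07 -0.0012 0.01 0 0.02 0.087; 0.005 0.082 -0.0012 0.025 0 0.02 0.087; 0.005 0.0873 -0.0012 0.04 0 0.02 0.087; 0.005 0.0873 -0.0012 0.05 0 0.02 0.087; 0.005 0.0873 -0.0012 0.05 0 0.02 0.087; 0.005 0.0873 -0.0012 0.05 0 0.02 0.087'
cat > st.py <<'E'
from h import *
p,i=snap("wrist","pics/cur.png")
i=i.astype(float)
o=ctrl.get_obs();print("torque",o["wrist_torque"].round(3),"F",o["contact_force"].round(2))
b=i[:,256:263].mean(1)
r=b[:,2]-b[:,0]*2.2
A=R.from_rotvec(o["tool_rot"]).as_matrix();print("tool z",A[:,2].round(4),"y yaw",np.degrees(np.arctan2(A[1,1],A[0,1])).round(2))
print("col258 R rows110-170",b[110:170,2].astype(int).tolist())
for v in(125,130,135,140,145): print(v,i[v,225:295,2].astype(int).tolist())
E
python3 st.py
python3 - <<'E'
from h import *
print(rows([.5261,-.0594,.138],np.radians(113.4)))
E
```

```text
t: 10.38
tool_pos: [0.5255, -0.0593, 0.1639]
tool_rot: [-3.07, -0.637, -0.027]
contact_force: [-0.2, 0.0, -1.0]
opening: 0.0125
grip_force: 41.8
torque [ 0.046  0.016 -0.015] F [-0.74 -0.49 -0.27]
tool z [ 0.0178  0.0088 -0.9998] y yaw -66.58
col258 R rows110-170 [199, 199, 200, 199, 200, 200, 199, 200, 199, 184, 168, 160, 160, 167, 175, 185, 188, 188, 189, 191, 193, 193, 192, 181, 168, 153, 146, 143, 124, 112, 110, 109, 109, 110, 109, 111, 110, 110, 110, 110, 109, 109, 108, 132, 175, 187, 188, 187, 188, 188, 189, 188, 189, 189, 189, 189, 189, 188, 188, 189]
125 [212, 209, 208, 209, 208, 208, 207, 205, 197, 185, 185, 184, 186, 186, 187, 186, 188, 186, 186, 187, 187, 187, 189, 190, 189, 191, 191, 190, 192, 190, 190, 190, 191, 185, 184, 182, 183, 184, 182, 184, 185, 187, 187, 186, 185, 183, 183, 183, 182, 184, 185, 185, 187, 189, 189, 189, 189, 187, 183, 183, 191, 198, 196, 199, 198, 195, 196, 194, 199, 200]
130 [209, 210, 208, 208, 208, 208, 207, 207, 198, 190, 187, 186, 190, 189, 189, 192, 191, 193, 194, 190, 191, 190, 190, 191, 194, 197, 198, 197, 195, 198, 195, 195, 191, 195, 195, 
[... 670 characters left out ...]
141, 127, 112, 112, 116, 114, 111, 113, 110, 106, 105, 114, 146, 174, 177, 179, 179, 181, 182, 182, 184, 186, 190, 187, 189, 191, 192, 194, 193, 191, 191, 180, 151, 123, 121, 123, 118, 129, 156, 188, 200, 199, 199]
145 [208, 208, 208, 204, 206, 204, 206, 206, 205, 195, 191, 187, 188, 189, 193, 192, 195, 194, 195, 192, 192, 190, 177, 156, 145, 147, 147, 143, 129, 115, 112, 117, 113, 113, 111, 112, 109, 106, 116, 147, 174, 180, 178, 179, 182, 184, 182, 183, 183, 186, 188, 190, 189, 191, 193, 192, 192, 188, 174, 144, 124, 121, 119, 123, 118, 118, 119, 123, 153, 188]
(array([-0.0004, -0.0002,  0.027 ]), array([-0.001 , -0.0198,  0.0004]), array([-0.26, -0.14,  1.91,  0.01,  1.35,  0.9 ]), 10.43)
```

Run:
```python
import cv2
i=cv2.imread("pics/cur.png").astype(int)
for v in(152,154,157,162,170,185,190,200,230): print(v,[tuple(i[v,u,[2,0]]) if 0 else int(i[v,u,2]-2*i[v,u,0]) for u in range(236,284)])
```

```text
152 [23, 23, 18, 25, 23, 10, 20, 19, 14, 18, 25, 22, 23, 24, 21, 29, 17, 18, 13, 19, 14, 15, 27, 11, 12, 9, 24, 22, 20, 23, 25, 20, 19, 22, 30, 16, 27, 21, 26, 23, 26, 13, 21, 22, 29, 19, 21, 15]
154 [20, 21, 20, 19, 26, 15, 18, 12, 16, 25, 16, 19, 20, 15, 23, 17, 19, 22, 51, 66, 73, 72, 74, 79, 74, 89, 65, 46, 32, 26, 22, 20, 18, 22, 23, 24, 26, 17, 23, 17, 22, 20, 22, 18, 15, 24, 17, 19]
157 [15, 26, 23, 15, 24, 19, 28, 18, 19, 20, 10, 23, 22, 25, 23, 23, 26, 20, 59, 89, 96, 98, 91, 100, 85, 88, 88, 65, 25, 21, 24, 17, 20, 22, 21, 14, 20, 21, 14, 13, 21, 20, 26, 18, 17, 19, 19, 19]
162 [16, 23, 24, 23, 21, 25, 20, 16, 24, 15, 20, 22, 21, 21, 17, 20, 24, 28, 63, 91, 91, 96, 87, 92, 95, 99, 93, 66, 42, 25, 20, 21, 27, 22, 19, 18, 18, 23, 16, 18, 17, 19, 18, 10, 22, 17, 25, 13]
170 [20, 16, 20, 13, 22, 21, 15, 19, 18, 11, 20, 25, 21, 20, 24, 25, 21, 32, 68, 93, 95, 90, 91, 94, 88, 93, 89, 86, 69, 25, 18, 22, 24, 15, 23, 19, 20, 17, 24, 21, 18, 22, 23, 22, 24, 19, 19, 12]
185 [18, 23, 18, 26, 18, 19, 13, 22, 55, 82, 100, 92, 100, 93, 93, 101, 92, 93, 83, 99, 94, 95, 92, 90, 86, 92, 84, 91, 96, 90, 95, 94, 94, 88, 96, 84, 91, 75, 46, 29, 18, 25, 20, 27, 15, 20, 18, 12]
190 [17, 20, 16, 26, 18, 20, 16, 38, 70, 94, 91, 87, 91, 98, 95, 95, 91, 103, 90, 95, 92, 94, 85, 83, 92, 96, 82, 95, 95, 93, 90, 100, 90, 97, 88, 92, 81, 78, 71, 53, 26, 26, 26, 25, 15, 13, -1, 7]
200 [12, 12, 22, 23, 11, 25, 42, 82, 97, 95, 90, 94, 99, 97, 96, 104, 98, 98, 99, 102, 100, 105, 103, 94, 98, 99, 98, 103, 98, 101, 103, 103, 94, 104, 93, 98, 92, 93, 90, 92, 66, 40, 16, 21, 13, 16, 7, 4]
230 [-6, 13, 18, 22, 21, 16, 28, 74, 92, 97, 100, 94, 108, 95, 94, 94, 101, 100, 91, 90, 96, 92, 98, 98, 96, 96, 95, 96, 101, 96, 96, 102, 91, 97, 97, 101, 91, 90, 94, 79, 50, 31, 32, 18, 20, 18, 4, -13]
```

The blade and slot are aligned to about 0.3 mm both ways. I'll descend in small steps.

```bash
S='from h import *
o=ctrl.get_obs();A=R.from_rotvec(o["tool_rot"]).as_matrix();print("TOOL F",(A.T@o["contact_force"]).round(1),"M",(A.T@o["wrist_torque"]).round(2),"zaxis",A[:,2].round(3))'
python3 jog.py '0.005 0 0 0.008 0 0 0; 0.005 0 0 0.016 0 0 0; 0.005 0 0 0.024 0 0 0; 0.005 0 0 0.030 0 0 0; 0.005 0 0 0.033 0 0 0; 0.005 0 0 0.033 0 0 0'; python3 -c "$S"
python3 jog.py '0.005 0 0 0.0015 0 0 0; 0.005 0 0 0.003 0 0 0; 0.005 0 0 0.003 0 0 0'; python3 -c "$S"
```

```text
t: 10.93
tool_pos: [0.5258, -0.0592, 0.1305]
tool_rot: [-3.07, -0.636, -0.027]
contact_force: [-0.0, -0.3, -0.8]
opening: 0.0127
grip_force: 41.8
TOOL F [-0.1  0.2  0.8] M [0.   0.03 0.02] zaxis [ 0.016  0.009 -1.   ]
t: 11.18
tool_pos: [0.5267, -0.0593, 0.129]
tool_rot: [-3.071, -0.637, -0.031]
contact_force: [-1.1, -0.1, -0.9]
opening: 0.0122
grip_force: 41.8
TOOL F [-1.  -0.4  0.9] M [0.04 0.02 0.03] zaxis [ 0.018  0.009 -1.   ]
```

```bash
S='from h import *
o=ctrl.get_obs();A=R.from_rotvec(o["tool_rot"]).as_matrix();print("TOOL F",(A.T@o["contact_force"]).round(1),"M",(A.T@o["wrist_torque"]).round(2),"zaxis",A[:,2].round(3))'
for k in 1 2; do python3 jog.py '0.005 0 0 0.0015 0 0 0; 0.005 0 0 0.003 0 0 0; 0.005 0 0 0.003 0 0 0; 0.005 0 0 0.003 0 0 0' | head -2; python3 -c "$S"; done
```

```text
t: 11.52
tool_pos: [0.5267, -0.0593, 0.1258]
TOOL F [ 0.6 -0.8  0.4] M [0.04 0.05 0.04] zaxis [ 0.018  0.009 -1.   ]
t: 11.85
tool_pos: [0.5266, -0.0592, 0.1227]
TOOL F [ 0.5 -0.   1.3] M [ 0.01 -0.01 -0.01] zaxis [ 0.018  0.009 -1.   ]
```

```bash
S='from h import *
o=ctrl.get_obs();A=R.from_rotvec(o["tool_rot"]).as_matrix();print("TOOL F",(A.T@o["contact_force"]).round(1),"M",(A.T@o["wrist_torque"]).round(2),"zaxis",A[:,2].round(3))'
for k in 1 2; do python3 jog.py '0.005 0 0 0.0015 0 0 0; 0.005 0 0 0.003 0 0 0; 0.005 0 0 0.003 0 0 0; 0.005 0 0 0.003 0 0 0' | head -2; python3 -c "$S"; done
```

```text
t: 12.18
tool_pos: [0.5267, -0.0592, 0.1197]
TOOL F [ 0.9 -0.9  0.7] M [ 0.   -0.03 -0.02] zaxis [ 0.018  0.009 -1.   ]
t: 12.52
tool_pos: [0.5267, -0.0592, 0.1167]
TOOL F [-1.   0.   0.7] M [-0.06  0.05 -0.  ] zaxis [ 0.018  0.009 -1.   ]
```

It's past the chamfer and in the slot with no resistance. Continuing.

```bash
S='from h import *
o=ctrl.get_obs();A=R.from_rotvec(o["tool_rot"]).as_matrix();print("TOOL F",(A.T@o["contact_force"]).round(1),"M",(A.T@o["wrist_torque"]).round(2),"zaxis",A[:,2].round(3))'
for k in 1 2 3; do python3 jog.py '0.005 0 0 0.002 0 0 0; 0.005 0 0 0.004 0 0 0; 0.005 0 0 0.006 0 0 0; 0.005 0 0 0.006 0 0 0; 0.005 0 0 0.006 0 0 0' | head -2; python3 -c "$S"; done
```

```text
t: 12.93
tool_pos: [0.5268, -0.0591, 0.1106]
TOOL F [ 0.3 -0.3  0.2] M [ 0.03 -0.04  0.  ] zaxis [ 0.017  0.009 -1.   ]
t: 13.35
tool_pos: [0.5269, -0.0591, 0.1046]
TOOL F [-0.9  0.5  0.5] M [ 0.02 -0.04  0.01] zaxis [ 0.017  0.009 -1.   ]
t: 13.77
tool_pos: [0.527, -0.059, 0.0986]
TOOL F [ 0.5 -1.1  0.2] M [ 0.   -0.06 -0.02] zaxis [ 0.018  0.009 -1.   ]
```

```bash
S='from h import *
o=ctrl.get_obs();A=R.from_rotvec(o["tool_rot"]).as_matrix();print("TOOL F",(A.T@o["contact_force"]).round(1),"M",(A.T@o["wrist_torque"]).round(2),"zaxis",A[:,2].round(3))'
for k in 1 2 3; do python3 jog.py '0.005 0 0 0.001 0 0 0; 0.005 0 0 0.002 0 0 0; 0.005 0 0 0.002 0 0 0; 0.005 0 0 0.002 0 0 0' | head -2; python3 -c "$S"; done
```

```text
t: 14.1
tool_pos: [0.5272, -0.059, 0.0968]
TOOL F [0.3 0.5 1. ] M [0.04 0.02 0.01] zaxis [ 0.018  0.009 -1.   ]
t: 14.43
tool_pos: [0.5272, -0.059, 0.0948]
TOOL F [ 0.5 -0.   1. ] M [ 0.04 -0.03  0.01] zaxis [ 0.018  0.009 -1.   ]
t: 14.77
tool_pos: [0.5272, -0.059, 0.0928]
TOOL F [ 0.1 -0.4  1.9] M [ 0.04 -0.04 -0.  ] zaxis [ 0.018  0.009 -1.   ]
```

```bash
S='from h import *
o=ctrl.get_obs();A=R.from_rotvec(o["tool_rot"]).as_matrix();print("TOOL F",(A.T@o["contact_force"]).round(1),"M",(A.T@o["wrist_torque"]).round(2),"zaxis",A[:,2].round(3))'
for k in 1 2 3; do python3 jog.py '0.005 0 0 0.001 0 0 0; 0.005 0 0 0.002 0 0 0; 0.005 0 0 0.002 0 0 0; 0.005 0 0 0.002 0 0 0' | head -2; python3 -c "$S"; done
```

```text
t: 15.1
tool_pos: [0.5282, -0.0591, 0.0919]
TOOL F [-0.2 -0.7 -3.8] M [0.02 0.18 0.03] zaxis [ 0.02   0.008 -1.   ]
t: 15.43
tool_pos: [0.529, -0.059, 0.0918]
TOOL F [ -2.6  -3.1 -12.6] M [ 0.49 -0.16  0.24] zaxis [ 0.021  0.009 -1.   ]
t: 15.77
tool_pos: [0.5296, -0.0589, 0.0917]
TOOL F [ -4.7  -5.8 -21.7] M [ 1.06 -0.66  0.51] zaxis [ 0.022  0.009 -1.   ]
```

It has floor contact with a firm stop at TCP z 0.092. I'll relax the push and release.

```bash
python3 jog.py '0.005 0 0 -0.003 0 0 0; 0.005 0 0 -0.005 0 0 0; 0.005 0 0 -0.005 0 0 0; 0.013 0 0 -0.005 0 0 0; 0.02 0 0 -0.005 0 0 0; 0.035 0 0 -0.005 0 0 0; 0.035 0 0 -0.005 0 0 0; 0.035 0 0 -0.005 0 0 0; 0.035 0 0 -0.005 0 0 0'
python3 - <<'E'
from h import *
p,i=snap("wrist","pics/w8.png");i=i.astype(int);o=ctrl.get_obs()
print(o["contact_force"].round(1),o["grip_force"])
print([int(i[v,256:262,2].mean()) for v in range(120,205)])
for v in(165,185,200,240):print(v,[int(i[v,u,2]-2*i[v,u,0]) for u in range(236,284)])
d=np.array([np.cos(np.radians(23.4)),np.sin(np.radians(23.4)),0]);s=np.array([.5243,-.0602,0])
for l,z in((.045,.124),(.045,.1),(.051,.076),(.047,.072),(.057,.076)):print(l,z,px(p,s+d*l+[0,0,z]).round(1))
E
```

```text
t: 16.52
tool_pos: [0.5272, -0.059, 0.0917]
tool_rot: [-3.071, -0.637, -0.03]
contact_force: [-0.0, 0.3, -0.6]
opening: 0.0349
grip_force: 0.0
[0.1 0.7 0.1] 0.0
[195, 195, 195, 194, 195, 195, 196, 196, 196, 196, 195, 186, 166, 157, 157, 155, 154, 156, 162, 161, 162, 169, 181, 185, 186, 185, 186, 187, 188, 190, 191, 191, 190, 187, 174, 161, 159, 157, 156, 152, 128, 116, 137, 174, 187, 187, 186, 186, 186, 185, 187, 186, 186, 186, 187, 186, 186, 185, 186, 186, 184, 182, 183, 183, 184, 185, 186, 186, 186, 187, 187, 187, 188, 189, 189, 198, 212, 220, 221, 218, 213, 209, 208, 208, 207]
165 [17, 19, 22, 17, 26, 18, 25, 20, 23, 25, 21, 16, 28, 10, 30, 18, 20, 23, 62, 91, 93, 88, 94, 99, 88, 87, 97, 87, 63, 39, 24, 29, 27, 27, 17, 28, 26, 17, 23, 19, 24, 22, 23, 23, 24, 33, 21, 14]
185 [14, 18, 23, 27, 24, 23, 19, 33, 65, 84, 99, 96, 98, 92, 90, 89, 91, 84, 102, 94, 101, 98, 84, 99, 93, 87, 100, 89, 95, 91, 94, 89, 88, 85, 83, 90, 80, 67, 54, 18, 24, 24, 27, 20, 25, 24, 16, 14]
200 [18, 18, 24, 20, 22, 36, 72, 95, 95, 99, 95, 99, 90, 109, 101, 96, 100, 97, 91, 92, 95, 98, 101, 99, 98, 97, 100, 100, 102, 102, 93, 103, 92, 95, 93, 102, 95, 90, 80, 84, 63, 19, 18, 23, 19, 19, 32, 28]
240 [25, 18, 20, 28, 13, 30, 56, 85, 93, 99, 97, 93, 97, 96, 92, 100, 99, 98, 93, 94, 97, 99, 105, 100, 97, 91, 95, 92, 95, 93, 98, 95, 103, 101, 101, 94, 98, 91, 87, 63, 39, 17, 17, 11, 17, 22, 18, 16]
0.045 0.124 [257.5 200. ]
0.045 0.1 [257.8 181.5]
0.051 0.076 [258.  156.4]
0.047 0.072 [258.  162.5]
0.057 0.076 [258.  144.3]
```

The image numbers agree with a fully seated scraper: the blade enters the slot at row 162 and the bar top is at row 195. I'll retreat straight up.

```bash
python3 jog.py '0.035 0 0 -0.01 0 0 0; 0.035 0.0005 0 -0.03 0 -0.005 0; 0.035 0.001 0 -0.06 0 -0.02 0; 0.035 0.002 0 -0.09 0 -0.02 0; 0.045 0.003 0 -0.12 0 -0.02 0; 0.05 0.003 0 -0.15 0 -0.02 0; 0.05 0.003 0 -0.16 0 -0.02 0; 0.05 0.003 0 -0.16 0 -0.02 0'
python3 - <<'E'
from h import *
print(rows([.5592,-.1408,.25],np.radians(113.4)))
for n in("wrist","top"):
    p,i=snap(n,f"pics/{n}9.png");i=i.astype(int)
    m=((i[:,:,2]-2*i[:,:,0]>60)&(i[:,:,1]-i[:,:,0]>25)).astype(np.uint8)
    c,_=cv2.findContours(m,0,2)
    for k in c:
        if cv2.contourArea(k)>15:
            r=cv2.minAreaRect(k);b=cv2.boxPoints(r);print(n,cv2.contourArea(k),r);
            if n=="wrist":print(np.array([at(p,*q,.124)[:2] for q in b]).round(4).tolist())
d=np.array([np.cos(np.radians(23.4)),np.sin(np.radians(23.4)),0]);s=np.array([.5243,-.0602,.124])
print(px(cam("wrist"),s+.045*d),px(cam("wrist"),s-.045*d))
E
```

```text
t: 17.23
tool_pos: [0.5291, -0.0597, 0.2567]
tool_rot: [3.074, 0.637, 0.011]
contact_force: [0.1, -0.4, -0.4]
opening: 0.05
grip_force: 0.0
(array([-0.0046,  0.0864,  0.0071]), array([ 0.004 , -0.0063,  0.0004]), array([-0.25, -0.19,  1.8 ,  0.  ,  1.52,  0.91]), 17.23)
wrist 1363.5 ((256.9999694824219, 176.5), (104.99998474121094, 13.999998092651367), 90.0)
[[0.5717, -0.0342], [0.5763, -0.0449], [0.4884, -0.0834], [0.4833, -0.0715]]
top 28.0 ((137.25001525878906, 216.75003051757812), (2.8284268379211426, 28.991378784179688), 45.0)
[258.52698841 132.53379401] [258.60191787 231.62943184]
```

The scraper stands where it should, with its top at rows about 132–229 as predicted. Now over the handle.

```bash
python3 jog.py '0.06 -0.002 0.02 0 0 0 0; 0.06 -0.0046 0.05 0 0 -0.006 0; 0.06 -0.0046 0.075 0 0 -0.006 0; 0.06 -0.0046 0.0864 0 0 -0.006 0; 0.06 -0.0046 0.0864 0 0 -0.006 0; 0.06 -0.0046 0.0864 0 0 -0.006 0'
python3 - <<'E'
from h import *
print(rows([.5592,-.1408,.165],np.radians(113.4)))
p,i=snap("wrist","pics/w10.png");i=i.astype(int)
print([px(p,np.array([.5592,-.1408,.195])+l*np.array([np.cos(.408),np.sin(.408),0])+w*np.array([-.397,.918,0])).round(0).tolist() for l in(-.048,.048) for w in(-.009,.009)])
for v in(230,250,270,290):print(v,i[v,225:295,2].tolist())
print([int(x) for x in i[170:330,258:262,2].mean(1)])
E
```

```text
t: 17.83
tool_pos: [0.5565, -0.1399, 0.2498]
tool_rot: [-3.074, -0.636, 0.014]
contact_force: [-0.5, -0.8, 0.6]
opening: 0.0602
grip_force: 0.0
(array([0.0029, 0.0023, 0.0847]), array([-0.0041,  0.0084, -0.0003]), array([-0.37, -0.07,  1.71, -0.  ,  1.52,  0.79]), 17.83)
[[274.0, 274.0], [249.0, 274.0], [277.0, 137.0], [247.0, 137.0]]
230 [210, 227, 231, 234, 235, 232, 225, 217, 212, 210, 212, 213, 212, 212, 211, 210, 212, 212, 212, 215, 215, 212, 203, 162, 120, 119, 121, 121, 125, 125, 122, 125, 126, 125, 129, 126, 126, 122, 122, 122, 121, 120, 115, 113, 106, 98, 89, 90, 75, 63, 48, 48, 46, 48, 46, 50, 47, 46, 44, 33, 35, 19, 27, 18, 37, 32, 28, 25, 30, 22]
250 [220, 221, 225, 228, 232, 233, 228, 220, 213, 209, 209, 212, 215, 213, 213, 214, 215, 216, 215, 216, 214, 213, 211, 180, 128, 118, 121, 121, 127, 125, 128, 122, 127, 126, 127, 125, 122, 122, 119, 122, 120, 120, 115, 106, 98, 99, 89, 84, 66, 50, 42, 43, 48, 53, 45, 48, 45, 49, 45, 44, 49, 46, 42, 41, 25, 30, 35, 26, 29, 22]
270 [210, 207, 208, 208, 206, 206, 204, 203, 202, 201, 199, 199, 200, 199, 200, 200, 198, 198, 197, 199,
[... 706 characters left out ...]
 125, 126, 128, 126, 126, 125, 126, 123, 127, 126, 126, 127, 126, 126, 125, 126, 126, 125, 125, 125, 125, 125, 125, 126, 126, 126, 124, 125, 126, 125, 125, 125, 127, 126, 125, 126, 125, 126, 127, 125, 126, 125, 126, 125, 126, 125, 125, 125, 124, 125, 124, 124, 124, 125, 126, 123, 126, 125, 125, 124, 125, 125, 124, 124, 124, 123, 124, 124, 124, 124, 124, 125, 125, 124, 124, 125, 125, 118, 108, 100, 119, 138, 145, 159, 180, 194, 198, 199, 199, 200, 201, 204, 208, 209, 211, 210, 212, 212, 210, 209, 206, 201, 197, 197, 198, 197, 196, 196, 195, 197, 199, 201, 202, 203, 201, 201, 201, 203, 204, 204, 203, 201, 200, 199, 198, 198, 199, 199, 199, 199, 198, 197, 194, 192, 190, 189, 191, 193, 193, 192]
```

The bar spans cols 248–273 and ends at row 269, which matches the prediction. I'll lower onto it and grip.

```bash
python3 jog.py '0.06 0.0015 0.001 0.02 0 0.004 0; 0.06 0.0029 0.002 0.045 0 0.008 0; 0.06 0.0029 0.002 0.065 0 0.008 0; 0.06 0.0029 0.002 0.08 0 0.008 0; 0.06 0.0029 0.002 0.0847 0 0.008 0; 0.06 0.0029 0.002 0.0847 0 0.008 0; 0.04 0.0029 0.002 0.0847 0 0.008 0; 0.025 0.0029 0.002 0.0847 0 0.008 0; 0.018 0.0029 0.002 0.0847 0 0.008 0; 0.01 0.0029 0.002 0.0847 0 0.008 0; 0.01 0.0029 0.002 0.0847 0 0.008 0; 0.01 0.0029 0.002 0.0847 0 0.008 0' 40
python3 - <<'E'
from h import *
o=ctrl.get_obs();A=R.from_rotvec(o["tool_rot"]).as_matrix();print("y yaw",np.degrees(np.arctan2(A[1,1],A[0,1])),o["q"].round(3),A[:,2].round(3),o["wrist_torque"])
E
```

```text
t: 18.88
tool_pos: [0.5603, -0.1394, 0.1691]
tool_rot: [-3.071, -0.638, -0.004]
contact_force: [-5.9, 7.5, 7.1]
opening: 0.0177
grip_force: 42.2
y yaw -66.54488810898906 [-0.375 -0.014  1.786  0.005  1.37   0.785] [ 0.001  0.005 -1.   ] [ 1.08387151  0.65739745 -0.01194376]
```

Gripped. I'll relieve the side load, then turn the caddy by 113.5° clockwise (tool rz +1.98).

```bash
python3 jog.py '0.01 0 -0.0025 -0.0025 0 0 0; 0.01 0 -0.0025 -0.0025 0 0 0'
python3 jog.py '0.01 0 0 0 0 0 0.01; 0.01 0 0 0 0 0 0.03; 0.01 0 0 0 0 0 0.06; 0.01 0 0 0 0 0 0.1; 0.01 0 0 0 0 0 0.15; 0.01 0 0 0 0 0 0.2; 0.01 0 0 0 0 0 0.25; 0.01 0 0 0 0 0 0.3; 0.01 0 0 0 0 0 0.35; 0.01 0 0 0 0 0 0.4; 0.01 0 0 0 0 0 0.44; 0.01 0 0 0 0 0 0.47; 0.01 0 0 0 0 0 0.49; 0.01 0 0 0 0 0 0.5; 0.01 0 0 0 0 0 0.5'
python3 - <<'E'
from h import *
o=ctrl.get_obs();A=R.from_rotvec(o["tool_rot"]).as_matrix();print("y yaw",np.degrees(np.arctan2(A[1,1],A[0,1])),o["q"].round(3),A[:,2].round(3),o["wrist_torque"],(A.T@o["contact_force"]).round(1))
E
```

```text
t: 19.05
tool_pos: [0.5603, -0.1394, 0.1692]
tool_rot: [3.075, 0.637, 0.008]
contact_force: [8.1, -2.9, -8.0]
opening: 0.0174
grip_force: 41.3
t: 20.3
tool_pos: [0.5604, -0.1398, 0.1692]
tool_rot: [3.138, -0.145, 0.008]
contact_force: [5.6, -4.6, -7.5]
opening: 0.0173
grip_force: 41.3
y yaw -95.28366380473926 [-0.374 -0.017  1.789  0.002  1.365  1.289] [ 0.005 -0.    -1.   ] [-0.40946237 -1.01710389 -0.08803752] [6.  4.  7.6]
```

```bash
python3 jog.py '0.01 0 0 0.001 0 0 0.01; 0.01 0 0 0.001 0 0 0.03; 0.01 0 0 0.001 0 0 0.06; 0.01 0 0 0.001 0 0 0.1; 0.01 0 0 0.001 0 0 0.15; 0.01 0 0 0.001 0 0 0.2; 0.01 0 0 0.001 0 0 0.25; 0.01 0 0 0.001 0 0 0.3; 0.01 0 0 0.001 0 0 0.36; 0.01 0 0 0.001 0 0 0.42; 0.01 0 0 0.001 0 0 0.48; 0.01 0 0 0.001 0 0 0.54; 0.01 0 0 0.001 0 0 0.6; 0.01 0 0 0.001 0 0 0.65; 0.01 0 0 0.001 0 0 0.69; 0.01 0 0 0.001 0 0 0.72; 0.01 0 0 0.001 0 0 0.74; 0.01 0 0 0.001 0 0 0.75; 0.01 0 0 0.001 0 0 0.75'
python3 jog.py '0.01 0 0 0 0 0 0.01; 0.01 0 0 0 0 0 0.03; 0.01 0 0 0 0 0 0.06; 0.01 0 0 0 0 0 0.1; 0.01 0 0 0 0 0 0.15; 0.01 0 0 0 0 0 0.2; 0.01 0 0 0 0 0 0.25; 0.01 0 0 0 0 0 0.3; 0.01 0 0 0 0 0 0.36; 0.01 0 0 0 0 0 0.42; 0.01 0 0 0 0 0 0.48; 0.01 0 0 0 0 0 0.54; 0.01 0 0 0 0 0 0.59; 0.01 0 0 0 0 0 0.64; 0.01 0 0 0 0 0 0.68; 0.01 0 0 0 0 0 0.71; 0.01 0 0 0 0 0 0.723; 0.01 0 0 0 0 0 0.729; 0.01 0 0 0 0 0 0.729'
python3 - <<'E'
from h import *
o=ctrl.get_obs();A=R.from_rotvec(o["tool_rot"]).as_matrix();print("y yaw",np.degrees(np.arctan2(A[1,1],A[0,1])),o["q"].round(3),A[:,2].round(3),o["wrist_torque"],(A.T@o["contact_force"]).round(1))
E
```

```text
t: 21.88
tool_pos: [0.5601, -0.1403, 0.1692]
tool_rot: [-2.867, 1.285, -0.007]
contact_force: [3.6, -5.1, -3.8]
opening: 0.0174
grip_force: 41.8
t: 23.47
tool_pos: [0.5596, -0.1406, 0.1692]
tool_rot: [-2.221, 2.222, -0.006]
contact_force: [0.7, -4.5, -3.2]
opening: 0.0174
grip_force: 42.0
y yaw 179.9712422880278 [-3.740e-01 -1.700e-02  1.789e+00 -1.000e-03  1.366e+00  2.768e+00] [ 0.003 -0.002 -1.   ] [-0.88604358 -0.21660809 -0.05781319] [ 4.5 -0.7  3.2]
```

The turn is done, with the handle axis at 180.0°. I'll check numerically that the scraper and jar are where that implies.

Run:
```python
from h import *
ax=np.array([.5592,-.1408,0])
for n in("top","scene","wrist"):
    p,i=snap(n,f"pics/{n}11.png");i=i.astype(int)
    m=((i[:,:,2]-2*i[:,:,0]>50)&(i[:,:,1]-i[:,:,0]>25)).astype(np.uint8)
    c,_=cv2.findContours(m,0,2)
    for k in c:
        if cv2.contourArea(k)>20:print(n,cv2.contourArea(k),cv2.minAreaRect(k))
    print("pred bar",[px(p,ax+[.088,y,.124]).round(1).tolist() for y in(-.045,.045)],"jar lid",px(p,ax+[-.085,0,.133]).round(1),"jar mid",px(p,ax+[-.085,0,.09]).round(1))
    u,v=px(p,ax+[-.085,0,.133]).astype(int)
    if 20<u<490 and 8<v<370:
        for dv in(-6,0,6):print([int(x) for x in i[v+dv,u-20:u+21].mean(1)])
        print("col",[int(x) for x in i[max(0,v-20):v+21,u].mean(1)])
o=ctrl.get_obs();print(o["t"],o["grip_force"],np.abs(o["dq"]).max())
```

```text
top 86.5 ((138.25001525878906, 216.75003051757812), (4.242640495300293, 30.405588150024414), 45.0)
top 48.5 ((288.5, 178.0), (4.0, 15.0), 90.0)
pred bar [[314.5, 177.7], [283.0, 177.5]] jar lid [299.4 238.9] jar mid [297.6 238. ]
[103, 99, 99, 97, 95, 95, 95, 95, 104, 146, 179, 194, 202, 168, 106, 69, 57, 54, 57, 51, 52, 46, 47, 49, 64, 86, 94, 91, 88, 66, 57, 94, 153, 163, 164, 163, 162, 163, 159, 153, 120]
[99, 96, 96, 98, 98, 99, 83, 103, 155, 179, 175, 109, 56, 53, 53, 49, 49, 53, 52, 50, 51, 51, 51, 56, 47, 49, 53, 51, 78, 100, 104, 121, 154, 156, 128, 106, 100, 101, 103, 101, 98]
[97, 97, 98, 99, 110, 152, 164, 162, 154, 140, 123, 142, 149, 118, 76, 57, 56, 51, 48, 49, 49, 51, 49, 47, 55, 56, 70, 94, 101, 101, 103, 108, 109, 106, 108, 108, 106, 123, 152, 132, 98]
col [50, 56, 57, 59, 77, 83, 99, 114, 120, 107, 97, 144, 99, 57, 52, 54, 55, 49, 53, 53, 51, 49, 51, 49, 51, 53, 49, 52, 50, 70, 105, 104, 100, 87, 77, 78, 82, 91, 93, 91, 93]
scene 207.0 ((377.9209899902344, 253.1206512451172), (7.791051864624023, 35.93674087524414), 78.2317123413086)
scene 300.0 ((212.50001525878906,
[... 1115 characters left out ...]
, 55, 49, 49, 52, 55, 55, 56, 51, 52, 49, 55, 54, 52, 54, 54, 52, 50, 52, 49, 54, 48, 53, 50, 49, 55, 56, 48, 53, 52, 53, 60, 47, 53, 54, 47, 51, 53, 54]
[52, 53, 51, 54, 49, 52, 52, 54, 57, 48, 54, 47, 44, 56, 56, 53, 52, 48, 46, 57, 52, 50, 47, 54, 51, 55, 53, 50, 52, 50, 48, 54, 52, 55, 53, 50, 52, 52, 48, 51, 49]
[51, 53, 52, 52, 50, 57, 51, 54, 57, 47, 53, 49, 52, 50, 49, 52, 52, 51, 53, 46, 53, 51, 51, 49, 53, 45, 55, 55, 49, 50, 53, 55, 52, 50, 56, 54, 56, 50, 52, 56, 56]
col [53, 44, 45, 56, 55, 52, 52, 53, 54, 53, 53, 57, 51, 51, 52, 50, 54, 53, 51, 49, 52, 53, 54, 51, 49, 56, 53, 51, 53, 51, 49, 49, 58, 52, 49, 49, 47, 52, 51, 52, 54]
23.6167 42.013635034672916 0.001407153892129947
```

In the top view the jar lid is centred at (299.2, 239.6) against a predicted (299.4, 238.9), so it is within 2 mm of the front. Everything is still and gripped, so I'm handing in.

```bash
python3 -c "
from station import ctrl
print(ctrl.finish_job())"
```

```text
the job is handed in; nothing more can be done
None
```

I handed the job in at about 24 s: the grip-bar scraper is fully down in the caddy slot and released, and the tall jar faces the front within about 2 mm, with the handle still gripped at about 42 N; a first try at the slot jammed and nudged the caddy about 5° before I realigned, and the hand-in returned no verdict.

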